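# Dry-fit the sectional resin queen on the turntable

## Task

Dry-fit the ivory resin queen on the wooden turntable: stand her foot in the middle of the disc, then seat the stem on the foot, then the collar on the stem and last the coronet on the collar, one after another, each fully home over the spigot below so that she stands straight. Leave the bishop's head, the knight head, the copper tin, the bottle and the awl where they are.

Things in the scene. Friction and masses are not known exactly. Their poses are not given: they have to be found in the camera images.
- turntable_top (a point): Wooden turntable, fixed: round mid-brown disc 140 mm across, two dark rings (64, 110 mm) scribed in its top, on a smaller walnut base. The disc turns if pushed sideways. Point: centre of the disc's flat top, 34 mm above the shelf; z up. Stands far left or far right of the work area; a fixed tool tray (100 x 140 mm, 18 high) takes the other side.
- foot_center (a point): Queen's foot, her widest part. Ivory resin, round, upright, loose. Drum 58 mm across, straight for 19 mm, thin brown line round it, then 45 mm across, shoulder 28 mm up; 8 mm high spigot on top, 28 mm wide coned to 19; 36 mm high in all. Underside flat, no recess. 90 g. Point: on its axis, 18 mm above its underside (half-way up; so 18 above the disc when stood there). z up its axis.
- stem_center (a point): Queen's stem, her tallest part. Ivory resin, round, upright, loose. Skirt 49 mm across to 10 mm up, waist 36 mm across from 15 to 55, bead 41 mm, shoulder 66; 8 mm high spigot on top, 28 mm wide coned to 19; 74 mm in all. Below, a central recess 32 mm wide, 10 deep drops over the next spigot till the shoulders meet. 75 g. Point: on axis, half-way, 37 mm above underside; 47 above the foot's point when seated. z up.
- collar_center (a point): Queen's collar, her lowest part. Ivory resin, round, upright, loose. Disc 46 mm across, straight for 13 mm, shoulder 16 mm up; 8 mm high spigot on top, 28 mm wide coned to 19; 24 mm in all. Below, a central recess 32 mm wide, 10 deep drops over the next spigot till the shoulders meet. 30 g. Point: on axis, half-way, 12 mm above underside; 41 above the stem's point when seated. z up.
- crown_center (a point): Queen's coronet. Ivory resin, round, upright, loose. Skirt 40 mm across to 10 mm up, neck 33, near-straight band 45 mm across from 25 to 44 up, nine small points on the rim, dome and 12 mm ball; 63 mm in all. Below, a central recess 32 mm wide, 10 deep drops over the next spigot till the shoulders meet. 45 g. Point: on axis, half-way, 31.5 mm above underside; 35.5 above the collar's point when seated. z up.
- mitre_center (a point): A bishop's head, not part of the queen: ivory resin, egg-shaped mitre 42 mm across with a slanting dark cut, a small ball on top, 63 mm high. Loose; stays where it is. The point is half-way up.
- knight_center (a point): A dark walnut knight (horse) head on a round foot 46 mm across, 75 mm high, about 60 mm long. Loose; stays where it is. The point is half-way up.
- tin_center (a point): A round copper polishing tin, 67 mm across, 29 mm high. Loose; stays where it is. The point is half-way up.
- bottle_center (a point): A squat amber glass bottle with a cork, 60 mm across, 82 mm high. Loose; stays where it is. The point is half-way up.
- awl_center (a point): A steel scribing awl with a walnut handle, 112 mm long, 17 mm thick, lying in the tool tray. Loose; stays where it is. The point is at its middle.
Not all that is in view belongs to the job. Leave any red or turquoise look-alike of the part that bears stem_center alone.

How it is judged:
On the way, in this order (a step that is already met when the one before it is completed fails the run):
1. the foot stands in the middle of the turntable, let go (horizontal distance between foot_center and turntable_top below 0.012 m and z of foot_center in the frame of turntable_top between 0.015 and 0.021 m and angle between foot_center's own z axis and vertical below 0.07 rad and contact force between the fingers and foot below 0.05 N and linear speed of foot below 0.02 m/s), for 0.2 s.
2. the stem is seated on the foot, let go (horizontal distance between foot_center and turntable_top below 0.012 m and z of foot_center in the frame of turntable_top between 0.015 and 0.021 m and angle between each of foot_center, stem_center's own z axis and vertical below 0.07 rad and horizontal distance between stem_center and foot_center below 0.006 m and z of stem_center in the frame of foot_center between 0.044 and 0.05 m and contact force between the fingers and stem below 0.05 N and linear speed of stem below 0.02 m/s), for 0.2 s.
3. the collar is seated on the stem, let go (horizontal distance between foot_center and turntable_top below 0.012 m and z of foot_center in the frame of turntable_top between 0.015 and 0.021 m and angle between each of foot_center, stem_center, collar_center's own z axis and vertical below 0.07 rad and horizontal distance between stem_center and foot_center below 0.006 m and z of stem_center in the frame of foot_center between 0.044 and 0.05 m and horizontal distance between collar_center and stem_center below 0.006 m and z of collar_center in the frame of stem_center between 0.038 and 0.044 m and contact force between the fingers and collar below 0.05 N and linear speed of collar below 0.02 m/s), for 0.2 s.
4. the coronet is seated on the collar, let go (horizontal distance between foot_center and turntable_top below 0.012 m and z of foot_center in the frame of turntable_top between 0.015 and 0.021 m and angle between each of foot_center, stem_center, collar_center, crown_center's own z axis and vertical below 0.07 rad and horizontal distance between stem_center and foot_center below 0.006 m and z of stem_center in the frame of foot_center between 0.044 and 0.05 m and horizontal distance between collar_center and stem_center below 0.006 m and z of collar_center in the frame of stem_center between 0.038 and 0.044 m and horizontal distance between crown_center and collar_center below 0.006 m and z of crown_center in the frame of collar_center between 0.0325 and 0.0385 m and contact force between the fingers and crown below 0.05 N and linear speed of crown below 0.02 m/s), for 0.2 s.
At the end, for the whole second after the job is handed in: The foot stands on the turntable within 12 mm of its centre; the stem on the foot, the collar on the stem and the coronet on the collar are each seated to within 3 mm of full depth and centred within 6 mm, all upright within 4 degrees, released and at rest (all of step 4 and contact force between the fingers and foot below 0.05 N and linear speed of each of foot, stem, collar below 0.02 m/s and contact force between the fingers and stem below 0.05 N and contact force between the fingers and collar below 0.05 N); the robot touches nothing.
It fails at once if the bishop's mitre is shifted by more than 30 mm (distance of mitre_center from where it was at the start of the episode above 0.03 m).
It fails at once if the knight head is shifted by more than 30 mm (distance of knight_center from where it was at the start of the episode above 0.03 m).
It fails at once if the tin is shifted by more than 30 mm (distance of tin_center from where it was at the start of the episode above 0.03 m).
It fails at once if the bottle is shifted by more than 30 mm (distance of bottle_center from where it was at the start of the episode above 0.03 m).
It fails at once if the awl is shifted by more than 30 mm (distance of awl_center from where it was at the start of the episode above 0.03 m).
It also fails if it takes over 120 s, if anything falls off the work surface, if the arm or the gripper's body presses on something with over 40 N, if the wrist force passes 120 N, or if a joint passes its speed limit or range.

## Robot

A 6-joint arm with a two-finger parallel gripper is mounted at the origin on the work surface. World frame = base frame: x ahead of the robot, y to its left, z up, the work surface at z = 0. Lengths are in m, angles in rad, forces in N, time in s.
With the tool pointing down it reaches from about 0.425 to 0.925 m from the base axis. Payload 12.5 kg.
Tool frame: the origin (TCP) lies where the fingers leave the gripper's body, on its centre line; the fingertips stand 73 mm ahead of it and the grasp point (between the pads) lies 54 mm ahead of it; z points along the fingers, y is the line along which they close (so a half turn about z gives the same grasp; the last joint's range is limited). The gripper opens to 85 mm and grips with 20 to 120 N. Pads are 22 mm wide; open, the fingers measure 114 mm over their backs; the gripper's body (76 mm by 85 mm) begins 54 mm behind the grasp point. The pads swing forward as they close: fully open they stand 13 mm farther back than shut.
Start: joints at [-1.215, 0.491, 1.559, -0, 1.092, -0.106], TCP at [0.278, -0.56, 0.304] pointing down, gripper open.
Joint ranges: [-3.1, 3.1], [-0.84, 2.19], [0.05, 2.79], [-1.13, 4.28], [0.06, 2.93], [-2.69, 2.69]. Speed limits (rad/s): [2.22, 2.22, 2.79, 3.14, 3.14, 3.14].

## Interface

Orientations are given as a unit quaternion [x, y, z, w].
In Python, from rig import r gives the robot as it stands. Calls block until the motion is done:
- r.move_to(position, orientation): joint-space move of the TCP to a pose.
- r.servo_line(position, orientation=None, v=0.15): straight line of the TCP; orientation=None keeps the orientation; v is the mean speed in m/s.
- r.goto_joints(angles): joint-space move.
- r.open() and r.clamp(grip_force=None): open the fingers fully, or close them until they stop; grip_force is the grip in N (None keeps the last).
- r.dwell(seconds).
- r.inverse_kinematics(position, orientation): joint angles nearest the present ones, or None.
- r.sense(): the state.
- r.camera(name): name is "side" or "top" or "wrist"; returns a dict with "color" (400x640x3 uint8, blue, green, red), "mtx" (3x3 intrinsics, pixels), "R" (3x3) and "t" (3): a world point X has camera coordinates R X + t. Camera axes: x right, y down, z forward; pixel columns grow to the right and rows downward; lengths in m; the calibration is good to about 2 mm. A picture is of the moment at which its call begins. There is no depth.
A pose or a line that the arm cannot do raises r.PlanningError and nothing moves.
- r.close_job(): hands the job in; it is judged then, once.
The state is a dict: "clock": time; "joint_pos": joint angles; "qd": joint speeds; "effort": joint torques, N m; "eef_pos": TCP position; "tool_rot": TCP orientation; "wrist_force": force on the tool from outside, world axes, zero at the start; "ft_torque": the same for the moment, N m; "finger_gap": finger opening in m; "finger_force": force on a finger pad.
Only numpy, scipy, OpenCV 4.12 (cv2) and the standard library are available. Lean on these libraries where they do the work, as an engineer would, in place of code of your own. Each camera call takes 0.05 s, during which the arm holds its last target. There are 200 camera calls.

## Working session

There is one attempt and no reset: what is moved stays moved. The work goes in short steps, each a Python script; the robot and the scene stay as the last script left them, time stands still between calls to the robot, and variables do not carry over. Pictures are saved under pics/ and viewed, at most 14 in all, crops included, and the job is handed in when it is done.

```bash
mkdir -p pics; ls; python3 - <<'E'
from rig import r
import cv2
for n in("top","side"):
    c=r.camera(n); cv2.imwrite(f"pics/{n}0.png",c["color"]); print(n,c["mtx"],c["R"],c["t"])
s=r.sense();print(s)
E
```

```text
pics
top [[442.7189412    0.         320.90639141]
 [  0.         442.7189412  200.55045875]
 [  0.           0.           1.        ]] [[ 0.00593416 -0.99971767 -0.02300778]
 [-0.99241068 -0.00306166 -0.1229295 ]
 [ 0.12282435  0.02356265 -0.99214867]] [0.01116985 0.48384346 1.08649808]
side [[449.84363518   0.         315.65191507]
 [  0.         449.84363518 194.49672957]
 [  0.           0.           1.        ]] [[-0.66052187 -0.75064375  0.01564693]
 [-0.54547973  0.46546115 -0.69699195]
 [ 0.51590962 -0.46891351 -0.71690822]] [0.33690943 0.32065558 0.71891363]
{'clock': 0.1, 'joint_pos': array([-1.21461300e+00,  4.91469744e-01,  1.55940330e+00,  5.45224105e-06,
        1.09168274e+00, -1.05603932e-01]), 'qd': array([-0.00227056, -0.00206233, -0.00222201,  0.0004891 , -0.00053149,
       -0.00058586]), 'effort': array([ 2.16122789e-03, -6.19447732e+01, -2.62026608e+01, -1.09505063e-04,
        2.96328413e-03,  2.67268337e-05]), 'eef_pos': array([ 0.27844056, -0.5594018 ,  0.3033994 ]), 'tool_rot': array([ 9.73462454e-01,  2.28846279e-01, -5.77781091e-05, -4.78094949e-04]), 'wrist_force': array([ 0.59456523, -0.2732435 , -0.16019245]), 'ft_torque': array([0.04535582, 0.06501952, 0.02424825]), 'finger_force': 0.0, 'finger_gap': 0.08573379298721251}
```

View pics/top0.png

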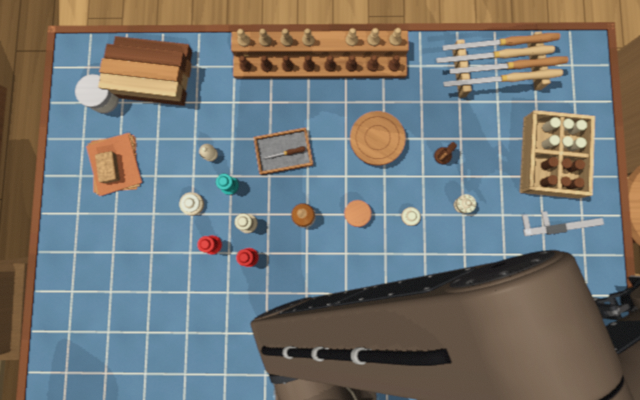

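View pics/side0.png

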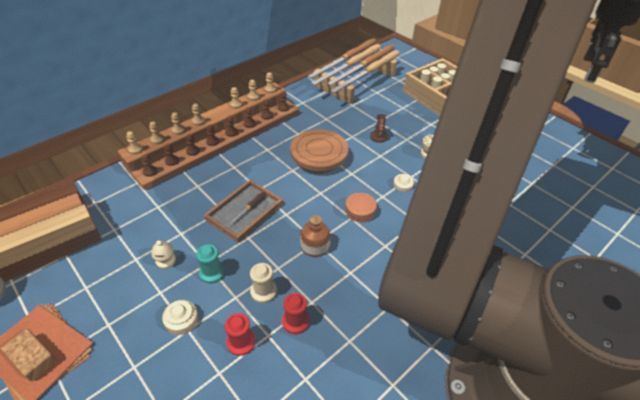

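The top view shows the turntable at (378,138). The ivory candidates are:
- (191,204): wide and low with a line, so the foot.
- (245,222): tall with a spigot, so the stem. The red (209,244) and (247,257) and the turquoise (227,184) are look-alikes.
- (411,216): small and low, so the collar.
- (465,204): has points, so the coronet.
- (207,152): has a slanting cut, so the mitre, which stays.

I'll confirm these in one enlarged crop and localise them.

```bash
cat > h.py <<'E'
from rig import r
import cv2, numpy as np
def ray(c,uv,z):
    d=c["R"].T@(np.linalg.inv(c["mtx"])@np.array([uv[0],uv[1],1.])); o=-c["R"].T@c["t"]
    return o+d*(z-o[2])/d[2]
def proj(c,X):
    p=c["mtx"]@(c["R"]@np.asarray(X,float)+c["t"]); return p[:2]/p[2]
def ivory(img):
    hsv=cv2.cvtColor(img,cv2.COLOR_BGR2HSV)
    m=cv2.inRange(hsv,(12,15,110),(40,130,255))
    return cv2.morphologyEx(m,cv2.MORPH_OPEN,np.ones((3,3)))
def blobs(m,amin=60):
    n,_,st,ce=cv2.connectedComponentsWithStats(m)
    return [(ce[i],st[i]) for i in range(1,n) if st[i][4]>amin]
E
python3 - <<'E'
from h import *
c=r.camera("top"); im=c["color"]
for ce,st in blobs(ivory(im)):
    if 150<ce[0]<500 and ce[1]>130: print(ce.round(1),st, ray(c,ce,.03).round(3))
hsv=cv2.cvtColor(im,cv2.COLOR_BGR2HSV)
print(hsv[138,378],hsv[120,378],hsv[204,191],hsv[213,358], "tt",ray(c,(378,138),.034))
for n,p in dict(tin=(358,213),bottle=(303,215),knight=(445,155),mitre=(207,152),turq=(227,184),red1=(209,244),red2=(247,257),tray=(284,152)).items(): print(n,ray(c,p,.04).round(3))
t=[cv2.resize(im[v-22:v+22,u-22:u+22],(260,260),interpolation=cv2.INTER_CUBIC) for u,v in [(191,204),(245,222),(207,152),(411,216),(465,204),(378,138)]]
cv2.imwrite("pics/crop1.png",np.vstack([np.hstack(t[:3]),np.hstack(t[3:])]))
E
```

```text
[207.7 152. ] [199 144  18  17 224] [0.609 0.305 0.03 ]
[191.1 203.5] [180 192  23  23 433] [0.475 0.343 0.03 ]
[464.7 203.7] [454 195  22  18 316] [ 0.477 -0.346  0.03 ]
[410.6 216.1] [401 207  20  19 279] [ 0.445 -0.211  0.03 ]
[243.8 221.9] [235 214  19  19 275] [0.429 0.207 0.03 ]
[298.9 389.9] [280 379  39  21 652] [0.026 0.063 0.03 ]
[ 15 138 194] [ 15 140 186] [ 29  24 210] [ 13 135 214] tt [ 0.64444507 -0.13139968  0.034     ]
tin [ 0.452 -0.079  0.04 ]
bottle [0.446 0.058 0.04 ]
knight [ 0.599 -0.298  0.04 ]
mitre [0.606 0.304 0.04 ]
turq [0.524 0.25  0.04 ]
red1 [0.373 0.29  0.04 ]
red2 [0.342 0.195 0.04 ]
tray [0.606 0.108 0.04 ]
```

View pics/crop1.png

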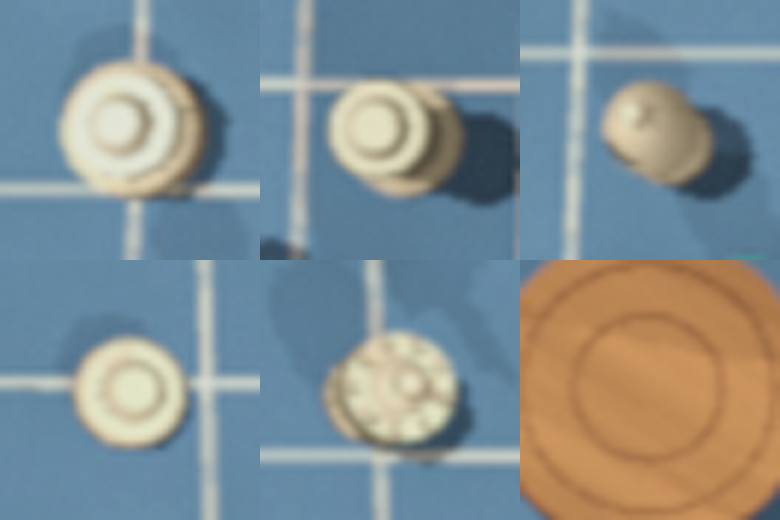

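Crops confirm: foot (brown line, widest), stem (tall, spigot), mitre (egg with cut; leave), collar, coronet with points, turntable. I'll move over the foot and take a wrist look.

```bash
python3 - <<'E'
from h import *
c=r.camera("top")
P={k:ray(c,uv,z) for k,uv,z in [("tt",(377.8,137.3),.034),("foot",(188.8,202.4),.036),("stem",(242.2,221.1),.074),("collar",(411.2,215.6),.024),("crown",(468.4,202.4),.063)]}
for k,p in P.items():
    p=p.round(4); print(k,p, [None if r.inverse_kinematics([p[0],p[1],z],[1,0,0,0]) is None else 1 for z in(.074,.3)])
f=P["foot"]
r.move_to([f[0],f[1],.22],[1,0,0,0])
w=r.camera("wrist"); cv2.imwrite("pics/w1.png",w["color"]); print(w["mtx"],w["R"],-w["R"].T@w["t"],proj(w,[f[0],f[1],.036]),r.sense()["joint_pos"],r.sense()["clock"])
E
```

```text
tt [ 0.6463 -0.1309  0.034 ] [1, 1]
foot [0.4773 0.3468 0.036 ] [1, 1]
stem [0.4277 0.2024 0.074 ] [1, 1]
collar [ 0.4471 -0.2137  0.024 ] [1, 1]
crown [ 0.4763 -0.3455  0.063 ] [1, 1]
[[312.44512434   0.         317.94739595]
 [  0.         312.44512434 197.76763604]
 [  0.           0.           1.        ]] [[-2.40161471e-04 -9.99999875e-01  4.37778950e-04]
 [-9.57104573e-01  3.56702849e-04  2.89742488e-01]
 [-2.89742608e-01 -3.49415253e-04 -9.57104539e-01]] [0.55132697 0.34628695 0.28992508] [317.28490381 194.54172024] [ 5.15431060e-01  5.37103823e-01  1.73544630e+00 -1.46141478e-05
  8.68982260e-01  2.08694540e+00] 3.5083
```

View pics/w1.png

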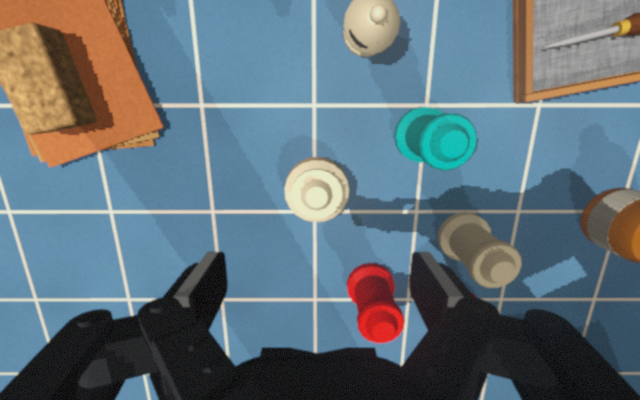

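The wrist view has the foot's spigot at (316,195), 1 px from the prediction, so the positions are good. The red stem at (375,300) is clear of the fingers' path. Now I'll pick the foot and place it.

```bash
cat >> h.py <<'E'
Q=[1,0,0,0]
TT=np.array([.6463,-.1309])
def pick(xy,zt,grip=25,zup=.22):
    r.open(); r.move_to([*xy,zup],Q); r.servo_line([*xy,zt+.03],v=.2); r.servo_line([*xy,zt],v=.08)
    print("pre F",r.sense()["wrist_force"].round(1)); r.clamp(grip); s=r.sense(); print("gap",round(s["finger_gap"],4),s["finger_force"].round(1))
    r.servo_line([*xy,zup+.0],v=.15); s=r.sense(); print("up gap",round(s["finger_gap"],4),s["wrist_force"].round(2),s["clock"])
def place(xy,zt,zhi):
    r.move_to([*xy,zhi],Q); r.servo_line([*xy,zt+.012],v=.12); f0=r.sense()["wrist_force"]
    for z in np.arange(zt+.009,zt-.0035,-.0015):
        r.servo_line([*xy,z],v=.03); r.dwell(.05); f=r.sense()["wrist_force"]-f0
        if np.linalg.norm(f)>4: break
    print("placed z-zt",round(z-zt,4),f.round(1))
def letgo(xy,zhi):
    r.open(); r.dwell(.2); s=r.sense(); print("rel",s["wrist_force"].round(1)); r.servo_line([*xy,zhi],v=.15); print(r.sense()["clock"])
def save(cam,name):
    c=r.camera(cam); cv2.imwrite(f"pics/{name}.png",c["color"]); return c
E
python3 - <<'E'
from h import *
pick((.4773,.3465),.0745)
place(TT,.0745+.034,.22)
E
```

```text
pre F [0.2 0.4 0. ]Traceback (most recent call last):
  File "<stdin>", line 2, in <module>
  File "h.py", line 19, in pick
    print("pre F",r.sense()["wrist_force"].round(1)); r.clamp(grip); s=r.sense(); print("gap",round(s["finger_gap"],4),s["finger_force"].round(1))
                                                                                                                       ^^^^^^^^^^^^^^^^^^^^^^^
AttributeError: 'float' object has no attribute 'round'
```

```bash
sed -i 's/s\["finger_force"\].round(1)/round(s["finger_force"],1)/' h.py
python3 - <<'E'
from h import *
s=r.sense(); print(s["finger_gap"],s["finger_force"],s["wrist_force"])
r.servo_line([.4773,.3465,.22],v=.15); s=r.sense(); print(s["finger_gap"],s["finger_force"],s["wrist_force"],s["eef_pos"])
place(TT,.0745+.034,.22)
save("side","s1")
letgo(TT,.22)
save("wrist","w2")
w=r.camera("wrist");print(proj(w,[*TT,.034]),proj(w,[*TT,.07]))
E
```

```text
0.0568089992395659 27.04153109807521 [-1.2165234  -0.29446179  4.77485913]
0.05643733378548972 26.86843462754041 [ 1.12584634 -0.35606203 -1.38912433] [0.47702219 0.34631994 0.21914443]
placed z-zt -0.0 [-1.6 -0.4  5.9]
rel [-0.4 -0.4 -0.6]
13.1917
[318.03306934 193.06499761] [318.0414495  206.58860854]
```

View pics/w2.png

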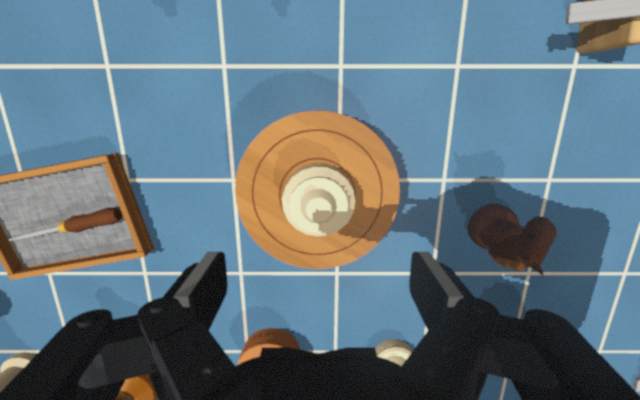

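The foot stands on the disc: spigot top at (319,209), disc centre about (318.5,191), which is about 3 mm off and within tolerance. Next is the stem, aimed at the foot as measured.

```bash
python3 - <<'E'
from h import *
w=r.camera("wrist"); F=ray(w,(318.7,208.5),.070)[:2]; print("foot",F,"disc",ray(w,(318.5,190.7),.034))
open("F.txt","w").write(f"{F[0]} {F[1]}")
S=np.array([.4277,.2024])
r.move_to([*S,.24],Q); w=r.camera("wrist"); m=ivory(w["color"])
# spigot/top circle
g=cv2.cvtColor(w["color"],cv2.COLOR_BGR2GRAY); print("exp",proj(w,[*S,.074]),[(c_.round(1),s_) for c_,s_ in blobs(m) if 250<c_[0]<390])
u,v=proj(w,[*S,.074]).astype(int)
cv2.imwrite("pics/w3.png",cv2.resize(w["color"][v-50:v+50,u-50:u+50],(500,500)))
E
```

```text
foot [ 0.64486085 -0.13139802] disc [ 0.64842548 -0.13130331  0.034     ]
exp [317.32521398 201.47074246] [(array([316.5, 189.4]), array([ 286,  157,   56,   67, 2774], dtype=int32))]
```

View pics/w3.png

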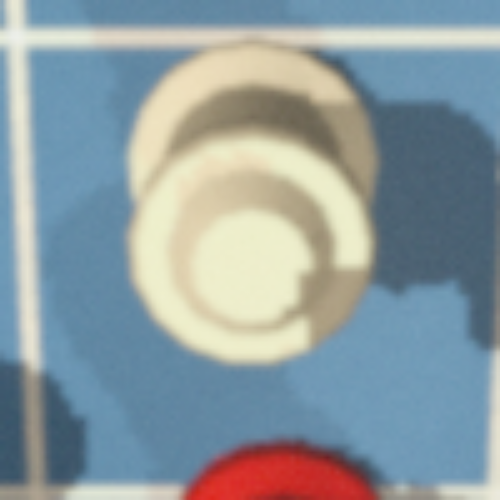

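Stem spigot top at crop (251,266), about 2.4 mm nearer than expected. Correcting for that and picking.

```bash
python3 - <<'E'
from h import *
F=np.loadtxt("F.txt")
pick((.4254,.2026),.094,zup=.29)
place(F,.156,.29)
letgo(F,.32)
w=save("wrist","w4"); print(proj(w,[*F,.136]))
c=save("side","s2")
u,v=proj(c,[*F,.08]).astype(int)
cv2.imwrite("pics/s2c.png",np.hstack([cv2.resize(w["color"][100:300,220:420],(400,400)),cv2.resize(c["color"][v-50:v+50,u-50:u+50],(400,400))]))
E
```

```text
pre F [ 0.1  0.7 -0.6]
gap 0.0395 24.4
up gap 0.0393 [ 0.74 -0.2  -1.36] 18.875
placed z-zt 0.0 [-1.1  0.1  4.7]
rel [ 0.4 -0.4 -0.2]
25.5917
[317.97003648 193.87436196]
```

View pics/s2c.png

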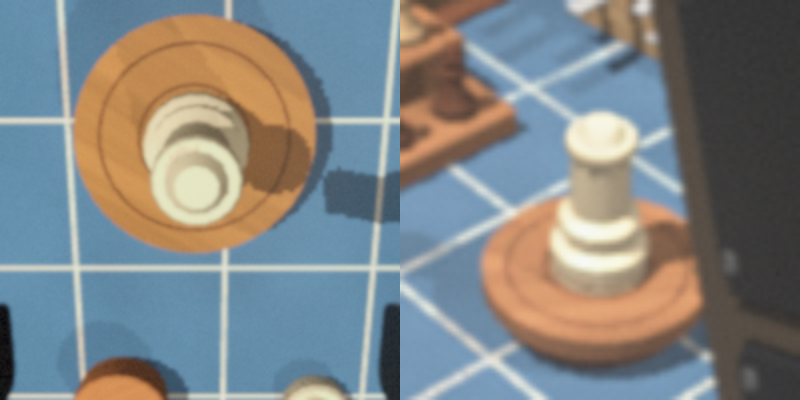

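The stem is seated: spigot top at (317.5,193.5) against the predicted (318,193.9), and straight in the side view. Next I'll look at the collar and coronet from close by.

```bash
python3 - <<'E'
from h import *
t=[]
for p in [(.4763,-.3455,.063),(.4471,-.2137,.024)]:
    r.move_to([p[0],p[1],.24],Q); w=r.camera("wrist"); q=proj(w,p); u,v=q.astype(int); print(q)
    t.append(cv2.resize(w["color"][v-40:v+40,u-40:u+40],(400,400)))
    for a,b in [(200,0)]: pass
cv2.imwrite("pics/w5.png",np.hstack(t))
E
```

```text
[318.27184485 197.37098815]
[318.45219931 185.52494844]
```

View pics/w5.png

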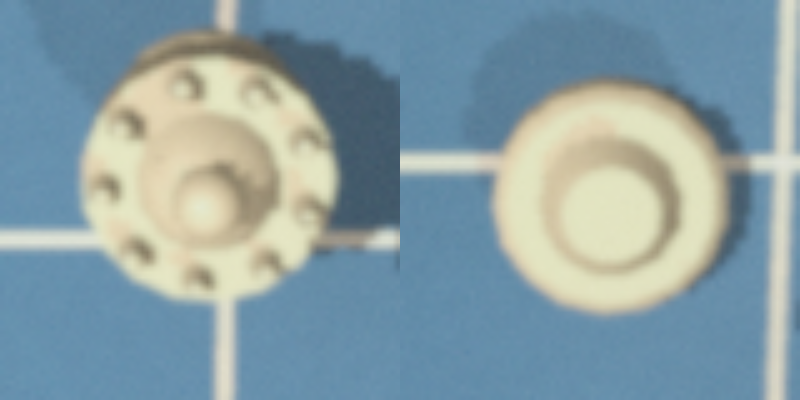

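The coronet's ball is at full-image (319.6,197) and the collar's spigot at (320.2,187.6). Picking the collar.

```bash
python3 - <<'E'
from h import *
F=np.loadtxt("F.txt")
w=r.camera("wrist"); C=ray(w,(319.9,187.3),.024)[:2]; print("collar",C)
pick(C,.0745,zup=.24)
r.servo_line([*C,.33],v=.2)
place(F,.2025,.33)
letgo(F,.36)
w=r.camera("wrist"); print(proj(w,[*F,.152]))
c=save("side","s3")
u,v=proj(c,[*F,.09]).astype(int)
cv2.imwrite("pics/s3c.png",np.hstack([cv2.resize(w["color"][100:300,220:420],(400,400)),cv2.resize(c["color"][v-55:v+55,u-55:u+55],(400,400))]))
E
```

```text
collar [ 0.44545589 -0.21579587]
pre F [-0.4  0.8  0. ]
gap 0.0443 24.4
up gap 0.0446 [ 0.74 -0.45 -0.4 ] 31.075
placed z-zt 0.0 [-1.7 -0.1  5.3]
rel [-1.  -1.1 -0.2]
37.6417
[317.9594053  186.58802838]
```

View pics/s3c.png

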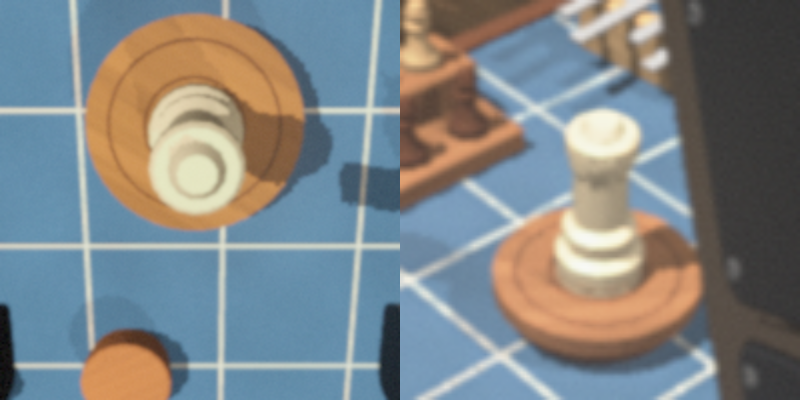

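The collar is seated: spigot at (317.5,186.5) against the predicted (318,186.6). Last is the coronet.

```bash
python3 - <<'E'
from h import *
F=np.loadtxt("F.txt")
r.move_to([.4763,-.3455,.24],Q)
w=r.camera("wrist"); C=ray(w,(319.3,196.8),.057)[:2]; print("crown",C)
pick(C,.089,zup=.24)
r.servo_line([*C,.36],v=.2)
place(F,.233,.36)
letgo(F,.40)
w=r.camera("wrist"); print(proj(w,[*F,.201]))
c=save("side","s4"); tp=save("top","t4")
u,v=proj(c,[*F,.11]).astype(int)
cv2.imwrite("pics/s4c.png",np.hstack([cv2.resize(w["color"][100:300,220:420],(400,400)),cv2.resize(c["color"][v-60:v+60,u-60:u+60],(400,400))]))
E
```

```text
crown [ 0.47504469 -0.3464706 ]
pre F [-0.2 -0.4  0.6]
gap 0.0437 25.3
up gap 0.0441 [ 0.36 -0.47 -1.42] 42.3083
placed z-zt 0.0 [-0.6  0.1  4.6]
rel [-0.8  0.3  0. ]
49.2917
[317.9418267 189.2454751]
```

View pics/s4c.png

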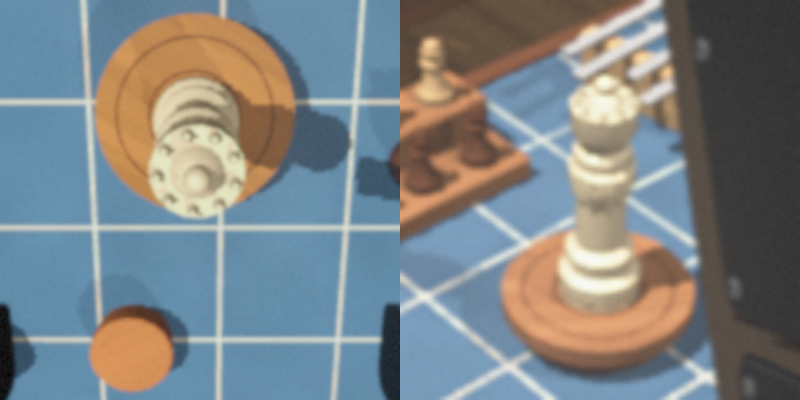

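The queen stands straight and fully seated. The ball is at about (319,189) against the predicted (318,189.2), and the gripper is clear. Handing in.

```bash
python3 -c "
from h import *
print(r.close_job())"
```

```text
the job is handed in; nothing more can be done
None
```

The queen is assembled on the turntable (foot, stem, collar, coronet), and the camera views show every joint fully home and straight; I handed the job in at about 49 s, and the system returned no verdict.

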